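# Turn the incubating eggs in the rocking turner

## Task

Give the six eggs their turn: press down the black thumb tab of the turner's latch until the latch is folded fully forward, push the raised left edge of the egg cradle gently down until the cradle rests on its other stops, tilted the other way, then push the latch back fully upright so that it locks the cradle there. Only push with the fingertips: do not lift the turner or shove it along the bench, do not touch the eggs, keep every egg in its cup, and leave the things around the turner where they are.

Things in the scene. Friction and masses are not known exactly. Their poses are not given: they have to be found in the camera images.
- turner: Egg turner: a loose, heavy stand (2.6 kg, rubber feet) with a steel base plate 235 mm long (x) by 156 mm wide (y), x = -130 to 105, top at z = 12 mm. Origin: on the bench under the middle of the cradle; z up; x along the pivot axis, from the latch end (-x, facing the robot) to the far end; y to its left.
- turner_pivot (a point): Middle of the cradle's pivot axis, turner x = 0, y = 0, z = 95 mm; axes as the turner. The cradle hangs on it between two grey portals of flat strip (4 mm thick, 146 mm wide, 107 mm high) at x = -90 and x = +90 mm.
- cradle (a joint): Tilt of the cradle, rad: 0 = left (+y) edge raised, on its first stops, 0.6 rad from level; 0.6 = level; 1.2 = right (-y) edge raised, on the other stops. Stiff pivot: it takes 2 to 4 N downward at 80 mm from the pivot, and stays where it is left. The upright latch locks it at either end (play about 0.05 rad).
- cradle_mid (a point): Centre of the cradle pan's upper face, moving with it; z square to the pan, upward; y to its left edge; the pivot lies 12 mm below (-z). Pan: aluminium, 164 (x) x 190 (y) x 4 mm, a 6 mm bead along the edges y = +-93. Six cups (rim radius 26, 2 mm above the pan) hold eggs that stand 26 mm out of it. From |y| = 53 to 92 mm the pan is bare: push there.
- cradle_left (a point): Point to push on: upper face of the pan's bare left margin, 80 mm from its middle (cradle_mid frame 0, +80, 0 mm). About 150 mm above the bench at the start, 60 mm when the cradle rests on the other stops; it travels on an arc about the pivot. Axes as cradle_mid.
- cradle_right (a point): The same point on the right margin (cradle_mid frame 0, -80, 0 mm), low at the start, raised in the end. Axes as cradle_mid.
- latch (a joint): Fold of the latch, rad: 0 = upright (locked), 0.5 = fully folded towards the robot, on its stop (free). Hinge parallel to y at turner x = -100, z = 16 mm; stiff, stays where left: 1 to 4 N on the tab folds or raises it. Its 40 mm wide steel head (z = 44 to 70 upright) stands beside a pin of the cradle with 2 mm play, so it comes upright only when the cradle is fully on a stop.
- latch_tab (a point): Middle of the rounded outer edge of the latch's black thumb tab; turns with the latch. The tab sticks out 23 mm from the latch (from here along +x), 40 mm wide (y), 6 mm thick, this point at half thickness. Upright: turner x = -123, z = 103 mm, tab level. Folded: x = -162, z = 81 mm, tab sloping 0.5 rad down to the front; to raise it, push this edge up and back along its arc, from in front.
- egg_0: Whole hen's egg, 53 mm high, 41 mm thick, 55 g, standing pointed end down in its cup (cup axis at cradle_mid x = -54, y = -27.0 mm). Origin: its middle; z along its long axis, to the blunt end.
- egg_1: Whole hen's egg, 53 mm high, 41 mm thick, 55 g, standing pointed end down in its cup (cup axis at cradle_mid x = -54, y = 27.0 mm). Origin: its middle; z along its long axis, to the blunt end.
- egg_2: Whole hen's egg, 53 mm high, 41 mm thick, 55 g, standing pointed end down in its cup (cup axis at cradle_mid x = 0, y = -27.0 mm). Origin: its middle; z along its long axis, to the blunt end.
- egg_3: Whole hen's egg, 53 mm high, 41 mm thick, 55 g, standing pointed end down in its cup (cup axis at cradle_mid x = 0, y = 27.0 mm). Origin: its middle; z along its long axis, to the blunt end.
- egg_4: Whole hen's egg, 53 mm high, 41 mm thick, 55 g, standing pointed end down in its cup (cup axis at cradle_mid x = 54, y = -27.0 mm). Origin: its middle; z along its long axis, to the blunt end.
- egg_5: Whole hen's egg, 53 mm high, 41 mm thick, 55 g, standing pointed end down in its cup (cup axis at cradle_mid x = 54, y = 27.0 mm). Origin: its middle; z along its long axis, to the blunt end.
- timer: White lab timer, 66 x 66 x 20 mm, flat on the bench. Origin: centre of its underside. Bystander.
- marker: Marker pen, 134 mm long along its y, 12 mm thick, lying. Origin: under its middle. Bystander.
- dropper: Amber dropper bottle, 34 mm diameter, 107 mm high, upright. Origin: centre of its underside. Bystander.

How it is judged (in metres and radians):
On the way, in this order (a step that is already met when the one before it is completed fails the run):
1. the latch is folded forward while the cradle still lies on its first stops (value of joint latch above 0.38 rad and value of joint cradle below 0.15 rad), for 0.1 s.
2. the cradle is tipped over onto its other stops, with the latch still folded forward (value of joint cradle above 1.15 rad and value of joint latch above 0.25 rad), for 0.1 s.
At the end, for the whole second after the job is handed in: The latch stands upright again (joint latch below 0.08 rad), the cradle is tilted the other way (joint cradle above 1.15 of 1.2 rad), every egg still sits in its own cup (its middle within 12 mm of the pan's level and 15 mm of the cup's axis), and the turner is at rest (value of joint latch below 0.08 rad and value of joint cradle above 1.15 rad and linear speed of turner below 0.02 m/s and z of egg_0 in the frame of cradle_mid between -0.012 and 0.012 m and x of egg_0 in the frame of cradle_mid between -0.069 and -0.039 m and y of egg_0 in the frame of cradle_mid between -0.042 and -0.012 m and z of egg_1 in the frame of cradle_mid between -0.012 and 0.012 m and x of egg_1 in the frame of cradle_mid between -0.069 and -0.039 m and y of egg_1 in the frame of cradle_mid between 0.012 and 0.042 m and z of egg_2 in the frame of cradle_mid between -0.012 and 0.012 m and x of egg_2 in the frame of cradle_mid between -0.015 and 0.015 m and y of egg_2 in the frame of cradle_mid between -0.042 and -0.012 m and z of egg_3 in the frame of cradle_mid between -0.012 and 0.012 m and x of egg_3 in the frame of cradle_mid between -0.015 and 0.015 m and y of egg_3 in the frame of cradle_mid between 0.012 and 0.042 m and z of egg_4 in the frame of cradle_mid between -0.012 and 0.012 m and x of egg_4 in the frame of cradle_mid between 0.039 and 0.069 m and y of egg_4 in the frame of cradle_mid between -0.042 and -0.012 m and z of egg_5 in the frame of cradle_mid between -0.012 and 0.012 m and x of egg_5 in the frame of cradle_mid between 0.039 and 0.069 m and y of egg_5 in the frame of cradle_mid between 0.012 and 0.042 m); the robot touches nothing.
It fails at once if the cradle is slammed over (faster than 2.5 rad/s) (velocity of joint cradle above 2.5 rad/s or velocity of joint cradle below -2.5 rad/s).
It fails at once if an egg is touched by the robot (more than 1 N) (contact force between any of the fingers, the arm and egg_0 above 1 N or contact force between any of the fingers, the arm and egg_1 above 1 N or contact force between any of the fingers, the arm and egg_2 above 1 N or contact force between any of the fingers, the arm and egg_3 above 1 N or contact force between any of the fingers, the arm and egg_4 above 1 N or contact force between any of the fingers, the arm and egg_5 above 1 N).
It fails at once if an egg comes out of its cup (its middle more than 15 mm above the pan's level) (z of any of egg_0, egg_1, egg_2, egg_3, egg_4, egg_5 in the frame of cradle_mid above 0.015 m).
It fails at once if the turner is lifted (more than 8 mm) or shoved along the bench (more than 25 mm) (distance of turner from where it was at the start of the episode above 0.025 m or height (world z) of turner above 0.008 m or angle between turner's own z axis and vertical above 0.06 rad).
It fails at once if a thing beside the turner is moved by more than 20 mm (distance of any of timer, marker, dropper from where it was at the start of the episode above 0.02 m).
It also fails if it takes over 58 s, if anything falls off the work surface, if the arm or the gripper's body presses on something with over 40 N, if the wrist force passes 120 N, or if a joint passes its speed limit or range.

## Robot

A 6-joint arm with a two-finger parallel gripper is mounted at the origin on a cart in front of the work surface, level with it; the furniture and walls round the work are solid. World frame = base frame: x ahead of the robot, y to its left, z up, the work surface at z = 0. Lengths are in m, angles in degrees, forces in N, time in s.
With the tool pointing down it reaches from about 0.275 to 0.75 m from the base axis. Payload 10.2 kg.
Tool frame: the origin (TCP) lies on the front face of the gripper's body, between the roots of the fingers; the fingertips stand 64 mm ahead of it and the grasp point (between the pads) lies 45 mm ahead of it (grip_point_offset is the distance from the TCP to the grasp point, in m); z points along the fingers, y is the line along which they close (so a half turn about z gives the same grasp; the last joint's range is limited). The gripper opens to 88 mm and grips with 3 to 60 N. Pads are 18 mm wide; open, the fingers measure 123 mm over their backs; the gripper's body (75 mm by 187 mm) begins 45 mm behind the grasp point.
Start: joints at [63.633, 17.928, 85.812, -0, 76.261, -12.8], TCP at [0.123, 0.51, 0.303] pointing down, gripper open.
Joint ranges: [-168.41, 168.41], [-55.51, 124.54], [10.69, 146.95], [-70.63, 250.63], [1, 178], [-165.06, 165.06]. Speed limits (degrees/s): [136.94, 136.94, 172.46, 180, 180, 180].

## Interface

Orientations are given as [roll, pitch, yaw] about the fixed x, y, z axes, in that order (R = Rz(yaw) Ry(pitch) Rx(roll)).
In Python, from bench import state, get_image, get_calibration, job_done, grip_point_offset gives the robot as it stands.
- The arm moves only by the tool servo_tool, never from a script. Its argument "series" is a list of rows, each a list of 4 numbers: the shift along the tool's x, y, z in cm, then the turn about the tool's z in degrees. In form: [[tx, ty, tz, turn], ...]. A call has exactly 8 rows; each row shifts and turns the commanded pose from where the row before left it, along the tool's axes as they then stand; what a row does not reach is not made up. A row lasts 1/8 s, in which the tool goes at most 62.5 mm and 10.7 degrees, less where a joint would pass 70% of its speed; a pose out of reach is approached as far as the arm can. A call with a gripper value outside its range is refused whole. "grip" is the closure in counts, from 0 (fully open) to 255 (shut), set as the call begins (left out, the last holds). The fingers move at their own pace and stop on an object; "force" is the grip in N (left out, the last holds). Time passes only in rows, so rows that do not move let the fingers close, or fill a call up. It gives the time, the measured TCP pose, the force, the opening and the grip force at its end, in the units of the state.
- state(): the state, without advancing time (a new reading comes with each control period).
- get_image(name): name is "scene" or "side" or "wrist"; returns the picture (384x512x3 uint8, red, green, blue); there is no depth.
- get_calibration(name): a dict with "vfov" (degrees; the focal length in pixels is half the picture's height over the tangent of half this angle, whatever the lens; pixels are square), "cx", "cy" (the principal point, pixels), "k1" (the pictures are not rectified: a ray, as slopes to the right and down, at radius r is drawn at 1 + k1 r^2 times it, then the intrinsics apply), "cam_to_world" (4x4, takes a point from camera to world coordinates). Camera axes: x right, y down, z forward; pixel columns grow to the right and rows downward; lengths in m; the calibration is good to about 2 mm. A picture is of the moment at which its call begins: read the wrist's pose just before it. get_calibration takes no time and is no camera call; for the wrist camera it gives the pose at the moment of the call.
- job_done(): hands the job in; it is judged then, once.
The state is a dict: "time_s": time; "q": joint angles; "qvel": joint speeds; "joint_efforts": joint torques, N m; "eef_pos": TCP position; "orientation": TCP orientation; "force": force on the tool from outside, world axes, zero at the start; "ft_torque": the same for the moment, N m; "gripper_width": finger opening in m; "gripper_force": force on a finger pad.
Only numpy, scipy, OpenCV 4.12 (cv2) and the standard library are available. Lean on these libraries where they do the work, as an engineer would, in place of code of your own. Each camera call takes 0.05 s, during which the arm holds its last target. There are 200 camera calls.

## Working session

There is one attempt and no reset: what is moved stays moved. The work goes in short steps, Python scripts to look and compute and a tool call to move; the robot and the scene stay as the last step left them, time stands still between calls to the robot, and variables do not carry over. Pictures are saved under pics/ and viewed, at most 10 in all, crops included, and the job is handed in when it is done.

Besides the shell and the picture viewer there is one more tool, called after "Emit:" by a JSON object that holds its "api" and its "payload". servo_tool: Moves the arm, as the interface text tells. Its arguments: {"type":"object","properties":{"series":{"type":"array","items":{"type":"array","items":{"type":"number"}}},"grip":{"type":"number"},"force":{"type":"number"}},"required":["series"]}

```bash
mkdir -p pics; cat > h.py <<'E'
import numpy as np, cv2
from bench import *
def save(n,f):
    im=get_image(n); cv2.imwrite('pics/'+f,im[:,:,::-1]); return im
def K(c):
    f=192/np.tan(np.radians(c['vfov'])/2); return f
def ray(c,u,v):
    f=K(c); d=np.array([(u-c['cx'])/f,(v-c['cy'])/f]); p=d.copy()
    for _ in range(30): p=d/(1+c['k1']*(p@p))
    T=np.array(c['cam_to_world']); return T[:3,3],T[:3,:3]@np.array([p[0],p[1],1])
def onz(c,u,v,z):
    o,d=ray(c,u,v); return o+d*(z-o[2])/d[2]
def proj(c,P):
    T=np.array(c['cam_to_world']); q=T[:3,:3].T@(np.array(P)-T[:3,3]); p=q[:2]/q[2]
    return p*(1+c['k1']*(p@p))*K(c)+[c['cx'],c['cy']]
def tri(c1,p1,c2,p2):
    o1,d1=ray(c1,*p1);o2,d2=ray(c2,*p2);A=np.c_[d1,-d2];s=np.linalg.lstsq(A,o2-o1,rcond=None)[0]
    a=o1+d1*s[0];b=o2+d2*s[1];return (a+b)/2,np.linalg.norm(a-b)
E
python3 - <<'E'
from h import *
a=save('scene','a.png');b=save('side','b.png')
for n in('scene','side'):
    c=get_calibration(n);print(n,np.round(np.array(c['cam_to_world']),3).tolist(),c['vfov'],c['k1'])
print(state())
E
```

```text
scene [[-0.642, -0.302, 0.705, -0.398], [-0.767, 0.283, -0.576, 0.731], [-0.025, -0.91, -0.413, 0.657], [0.0, 0.0, 0.0, 1.0]] 44.59117148852505 -0.002671976746589073
side [[0.984, -0.093, 0.153, 0.37], [-0.179, -0.588, 0.789, -0.877], [0.016, -0.804, -0.595, 0.741], [0.0, 0.0, 0.0, 1.0]] 43.85072591214931 -0.03792993413477151
{'time_s': 0.1, 'q': array([ 6.36311197e+01,  1.79550860e+01,  8.58477761e+01, -4.38900218e-04,
        7.62609437e+01, -1.28010920e+01]), 'qvel': array([ 0.00345603, -0.10425465, -0.07413288,  0.00353284,  0.01596645,
       -0.01235612]), 'joint_efforts': array([ 1.77090962e-03, -4.02811897e+01, -2.52646852e+01,  6.94742007e-02,
        3.42734030e-02, -5.88052990e-05]), 'eef_pos': array([0.12312246, 0.51021342, 0.3022409 ]), 'orientation': array([-1.79937686e+02, -1.37216457e-02,  1.66432309e+02]), 'force': array([-0.47598522,  0.5038229 ,  0.42720905]), 'ft_torque': array([ 0.01606026, -0.0034208 , -0.01858374]), 'gripper_force': 0.0, 'gripper_width': 0.08867141234906421}
```

View pics/a.png

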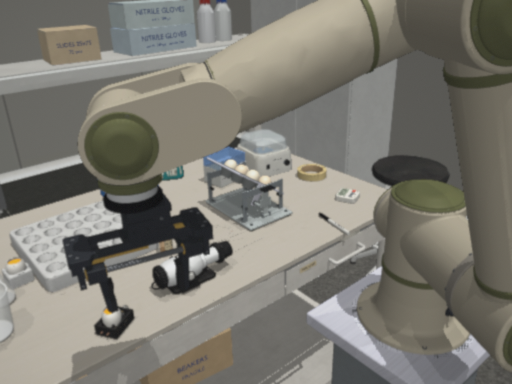

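View pics/b.png

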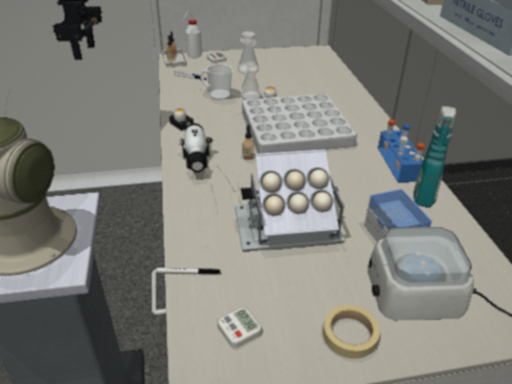

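Scene: turner around (247,195), partly small. Side: turner at about (290,205), tab dark at (248,193), dropper at (248,145), pen at (190,270), timer at (240,326). I'll enlarge the turner in both.

```bash
python3 - <<'E'
import cv2
b=cv2.imread('pics/b.png')[140:260,222:362];a=cv2.imread('pics/a.png')[145:235,195:300]
cv2.imwrite('pics/b2.png',cv2.resize(b,None,fx=5,fy=5,interpolation=cv2.INTER_CUBIC))
cv2.imwrite('pics/a2.png',cv2.resize(a,None,fx=6,fy=6,interpolation=cv2.INTER_CUBIC))
E
```

```text
(no output)
```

View pics/b2.png

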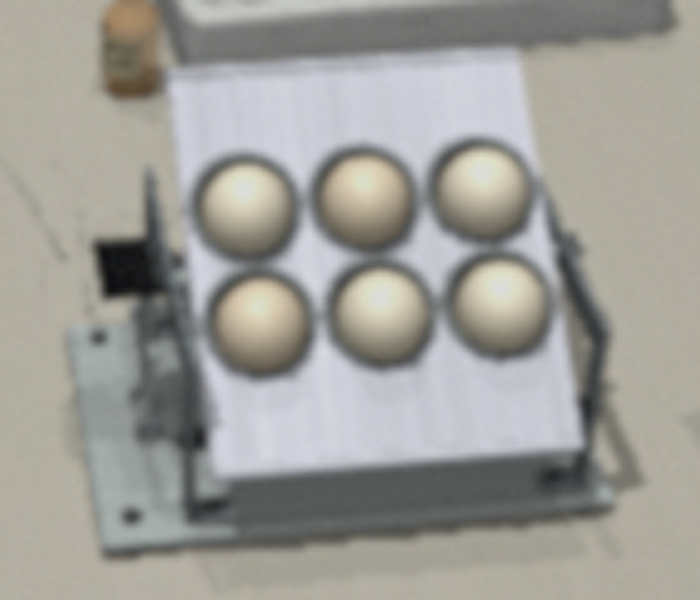

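View pics/a2.png

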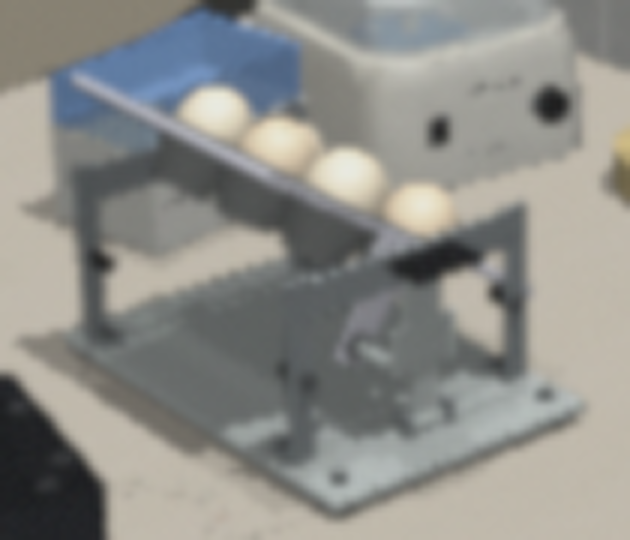

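```bash
cat >> h.py <<'E'
def fit(S,W):
    # rigid 2D fit (turner xy -> world xy)
    S=np.array(S);W=np.array(W);s=S-S.mean(0);w=W-W.mean(0)
    a=np.arctan2((s[:,0]*w[:,1]-s[:,1]*w[:,0]).sum(),(s*w).sum());R=np.array([[np.cos(a),-np.sin(a)],[np.sin(a),np.cos(a)]])
    t=W.mean(0)-R@S.mean(0);return a,t,R,np.linalg.norm(W-(S@R.T+t),axis=1)
E
python3 - <<'E'
from h import *
s=get_calibration('side');c=get_calibration('scene')
B=lambda x,y:(222+x/5-.4,140+y/5-.4)
A=lambda x,y:(195+x/6-.4,145+y/6-.4)
L=[('bFL',s,B(68,330),(-.13,.078),.012),('bFR',s,B(105,546),(-.13,-.078),.012),('bBR',s,B(612,495),(.105,-.078),.012),
('pLF',s,B(168,70),(-.082,.0716),.1585),('pLB',s,B(520,50),(.082,.0716),.1585),('pRF',s,B(217,473),(-.082,-.0852),.0513),('pRB',s,B(583,445),(.082,-.0852),.0513),
('tab',s,B(102,270),(-.123,0),.103),
('abFL',c,A(80,342),(.105,.078),.012),('abFR',c,A(340,510),(-.13,.078),.012),('abBR',c,A(584,405),(-.13,-.078),.012)]
W=[onz(k,*p,z)[:2] for _,k,p,_,z in L];S=[l[3] for l in L]
a,t,R,e=fit(S,W);print(np.degrees(a),t)
for l,w,r in zip(L,W,e):print(l[0],w.round(4),round(r*1e3,1))
a,t,R,e=fit(S[:8],W[:8]);print('side',np.degrees(a),t,e.round(4))
a,t,R,e=fit(S[8:],W[8:]);print('scene',np.degrees(a),t,e.round(4))
print('dropper',onz(s,*B(132,92),0))
E
```

```text
-1.3997498106710784 [ 0.61165511 -0.04288843]
bFL [0.4877 0.0346] 5.5
bFR [ 0.4826 -0.1193] 3.2
bBR [ 0.7144 -0.1238] 0.5
pLF [0.5357 0.0335] 5.1
pLB [0.7007 0.0257] 5.4
pRF [ 0.5311 -0.1231] 4.6
pRB [ 0.6936 -0.1311] 2.3
tab [ 0.4939 -0.0391] 5.3
abFL [0.7013 0.0289] 17.6
abFR [0.4778 0.0389] 5.9
abBR [ 0.4761 -0.1135] 5.6
side -1.8079591790984615 [ 0.6150962  -0.04329505] [0.0042 0.0022 0.0033 0.0026 0.0014 0.0028 0.0008 0.0018]
scene -1.6274210469496198 [ 0.60260141 -0.04267357] [0.0092 0.0029 0.0066]
dropper [0.55627286 0.26117823 0.        ]
```

Poses agree with the given sizes: turner origin ≈ (0.614, −0.043) and yaw ≈ −1.8°, to within about 3 mm. Next I move above the tab with fingers shut and the tool axes aligned to the turner.

Emit:
{"api": "servo_tool", "payload": {"series": [[0,0,0,-8],[0,0,0,-3.8],[-2.4,-3.4,0,0],[-2.4,-3.4,0,0],[-2.4,-3.4,0,0],[-2.4,-3.4,0,0],[-2.4,-3.4,0,0],[-2.4,-3.4,0,0]], "grip": 255}}

```text
time_s: 1.1
eef_pos: [0.2612, 0.3008, 0.3026]
orientation: [-180.0, -0.0, 178.2]
force: [-0.8, 0.0, 0.0]
gripper_width: 0.0098
gripper_force: 0.0
```

Emit:
{"api": "servo_tool", "payload": {"series": [[-2.4,-3.4,0,0],[-2.4,-3.4,0,0],[-2.4,-3.4,0,0],[-2.4,-3.4,0,0],[-2.4,-3.4,0,0],[-2.4,-3.4,0,0],[-2.4,-3.4,0,0],[-2.4,-3.4,0,0]]}}

```text
time_s: 2.1
eef_pos: [0.4448, 0.0229, 0.3025]
orientation: [180.0, -0.0, 178.2]
force: [0.1, -0.2, 0.2]
gripper_width: 0.0005
gripper_force: 0.0
```

```bash
cat >> h.py <<'E'
TX,TY,TA=0.614,-0.043,np.radians(-1.8)
def tf(p):
    d=np.array(p)[:2]-[TX,TY];c,s=np.cos(TA),np.sin(TA);return np.array([c*d[0]+s*d[1],-s*d[0]+c*d[1],p[2]])
def tip():
    s=state();q=tf(s['eef_pos']);q[2]-=.064
    print('t',s['time_s'],'tip(turner mm)',(q*1e3).round(1),'rpy',s['orientation'].round(2),'F',s['force'].round(1),'w',s['gripper_width'])
E
python3 -c "
from h import *
tip();save('wrist','w1.png')"
```

```text
t 2.1 tip(turner mm) [-171.1   60.6  238.5] rpy [ 1.7999e+02 -2.0000e-02  1.7822e+02] F [ 0.1 -0.2  0.2] w 0.0004935843191020628
```

View pics/w1.png

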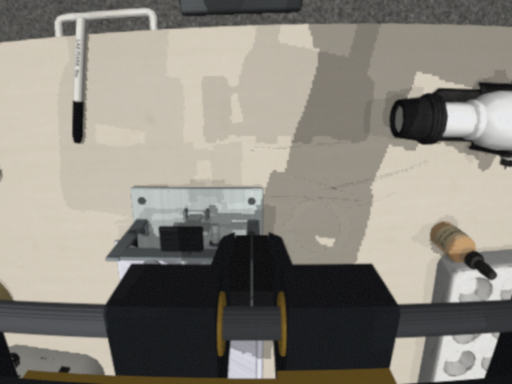

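The wrist view shows the base plate's front corners at about (133,187) and (264,187) and the black tab at (160–203, 226–251). I'll refine the pose with these.

```bash
python3 - <<'E'
from h import *
c=get_calibration('wrist');im=cv2.imread('pics/w1.png')
g=im.max(2)[215:262,150:215]; m=(g<35).astype('uint8');n,l,st,ce=cv2.connectedComponentsWithStats(m)
for s in st[1:]:
    if s[4]>100: x0,y0,w,h=s[:4]; x0+=150;y0+=215; print('tab box',x0,y0,w,h)
for p in [(132.5,187),(263.5,187)]: print('base',tf(onz(c,*p,.012)).round(4))
for p in [(x0,y0),(x0+w,y0),(x0,y0+h),(x0+w,y0+h)]: print('tab',tf(onz(c,*p,.106)).round(4))
E
```

```text
tab box 161 227 42 25
base [-0.13   -0.0805  0.012 ]
base [-0.1297  0.0703  0.012 ]
tab [-0.1224 -0.0241  0.106 ]
tab [-0.1225  0.0136  0.106 ]
tab [-0.0974 -0.0263  0.106 ]
tab [-0.0976  0.0123  0.106 ]
```

Emit:
{"api": "servo_tool", "payload": {"series": [[-1.7,-2.5,0,0],[-1.7,-2.5,0,0],[-1.4,-1.5,2,0],[0,0,3,0],[0,0,3,0],[0,0,2.5,0],[0,0,1.5,0],[0,0,0,0]]}}

```text
time_s: 3.15
eef_pos: [0.4901, -0.0421, 0.1822]
orientation: [180.0, -0.1, 178.2]
force: [0.5, 0.1, -0.2]
gripper_width: 0.0006
gripper_force: 0.0
```

```bash
sed -i 's/0.614,-0.043/0.614,-0.047/' h.py; python3 - <<'E'
from h import *
tip()
p=lambda t:(np.round([-100-15*np.cos(t)-90*np.sin(t)-9,16+90*np.cos(t)-15*np.sin(t)],1))
for t in np.arange(0,.61,.1):print(t,p(t))
save('wrist','w2.png')
E
```

```text
t 3.15 tip(turner mm) [-124.     1.   118.2] rpy [ 1.7997e+02 -9.0000e-02  1.7823e+02] F [ 0.5  0.1 -0.2] w 0.0006150649370247695
0.0 [-124.  106.]
0.1 [-132.9  104.1]
0.2 [-141.6  101.2]
0.30000000000000004 [-149.9   97.5]
0.4 [-157.9   93.1]
0.5 [-165.3   87.8]
0.6000000000000001 [-172.2   81.8]
```

View pics/w2.png

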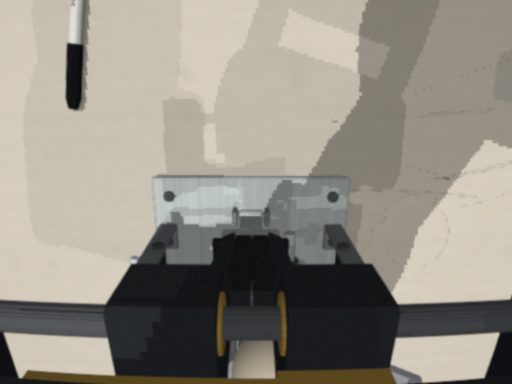

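Emit:
{"api": "servo_tool", "payload": {"series": [[0,0,0.8,0],[0,0,0.4,0],[0,0,0.2,0],[0.4,0,0.1,0],[0.5,0,0.1,0],[0.4,0,0.15,0],[0.4,0,0.15,0],[0.4,0,0.2,0]]}}

```text
time_s: 4.2
eef_pos: [0.4695, -0.0416, 0.1631]
orientation: [-180.0, 0.1, 178.2]
force: [-6.7, 1.2, 18.2]
gripper_width: 0.0007
gripper_force: 9.3
```

```bash
python3 -c "
from h import *
tip()"
```

```text
t 4.2 tip(turner mm) [-144.6    0.9   99.1] rpy [-1.7997e+02  8.0000e-02  1.7825e+02] F [-6.7  1.2 18.2] w 0.0007347309195621667
```

Emit:
{"api": "servo_tool", "payload": {"series": [[0.4,0,0.15,0],[0.4,0,0.15,0],[0.4,0,0.15,0],[0.3,0,0.2,0],[0.3,0,0.2,0],[0.2,0,0.15,0],[0,0,0,0],[0,0,0,0]]}}

```text
time_s: 5.2
eef_pos: [0.449, -0.0409, 0.1517]
orientation: [180.0, -0.0, 178.2]
force: [-3.5, 0.9, 4.4]
gripper_width: 0.0003
gripper_force: 3.2
```

```bash
python3 -c "
from h import *
tip()
b=save('side','b3.png')[140:260,222:362,::-1]
cv2.imwrite('pics/b3c.png',cv2.resize(b,None,fx=5,fy=5,interpolation=cv2.INTER_CUBIC))"
```

```text
t 5.2 tip(turner mm) [-165.1    0.9   87.7] rpy [ 1.7999e+02 -5.0000e-02  1.7824e+02] F [-3.5  0.9  4.4] w 0.00030801666791230504
```

View pics/b3c.png

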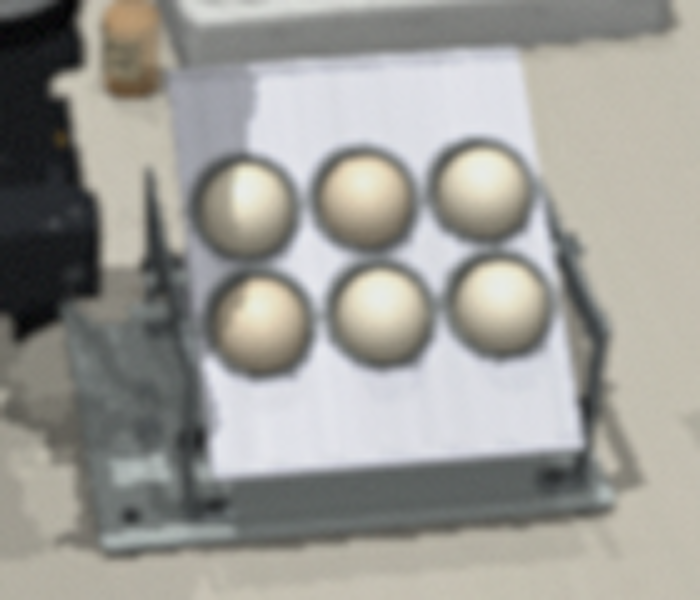

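The tab has left its upright place, hidden behind the fingers, and the turner hasn't moved. I'll push a little further to feel the stop.

Emit:
{"api": "servo_tool", "payload": {"series": [[0.1,0,0.1,0],[0.1,0,0.1,0],[0,0,0.1,0],[0,0,0,0],[0,0,0,0],[0,0,-0.5,0],[0.5,0,-4,0],[0.5,0,-4,0]]}}

```text
time_s: 6.25
eef_pos: [0.437, -0.0406, 0.2345]
orientation: [180.0, -0.1, 178.2]
force: [0.8, -0.2, 0.5]
gripper_width: 0.0005
gripper_force: 0.0
```

```bash
python3 -c "
from h import *
tip();c=get_calibration('wrist');im=save('wrist','w4.png')
for t in (0,.3,.4,.5):
  for y in (-.02,.02):
    p=[-.1-.023*np.cos(t)-.087*np.sin(t),y,.016+.087*np.cos(t)-.023*np.sin(t)]
    R=np.array([[np.cos(TA),-np.sin(TA)],[np.sin(TA),np.cos(TA)]]);w=np.r_[R@p[:2]+[TX,TY],p[2]];print(t,y,proj(c,w).round(0))"
```

```text
t 6.25 tip(turner mm) [-177.1    0.8  170.5] rpy [ 1.7999e+02 -5.0000e-02  1.7823e+02] F [ 0.8 -0.2  0.5] w 0.0005415212272894288
0 -0.02 [223. 274.]
0 0.02 [279. 274.]
0.3 -0.02 [223. 237.]
0.3 0.02 [279. 237.]
0.4 -0.02 [224. 224.]
0.4 0.02 [279. 224.]
0.5 -0.02 [224. 213.]
0.5 0.02 [278. 213.]
```

View pics/w4.png

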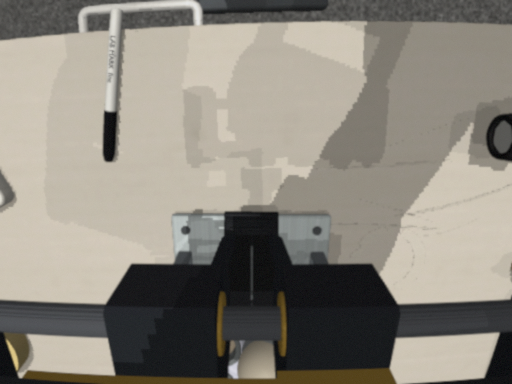

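Tab edge sits at row ~212, columns 225–279, which matches the prediction for a 0.5 rad fold, so the latch is fully folded. Next I rise, turn 90° and go over the left margin.

Emit:
{"api": "servo_tool", "payload": {"series": [[0,0,-4,0],[0,0,-3,10],[0,0,0,10],[0,0,0,10],[0,0,0,10],[0,0,0,10],[0,0,0,10],[0,0,0,10]]}}

```text
time_s: 7.3
eef_pos: [0.4374, -0.0407, 0.3033]
orientation: [-180.0, -0.0, 107.9]
force: [0.8, -0.7, 0.1]
gripper_width: 0.0004
gripper_force: 0.0
```

Emit:
{"api": "servo_tool", "payload": {"series": [[0,0,0,10],[0,0,0,10],[1.3,4,0,0],[1.3,4,0,0],[1.3,4,0,0],[1.3,4,0,0],[0,1.7,0,0],[0,0,0,0]]}}

```text
time_s: 8.3
eef_pos: [0.6163, 0.0059, 0.3024]
orientation: [-179.9, -0.0, 88.2]
force: [-0.4, 0.2, 0.8]
gripper_width: 0.0007
gripper_force: 0.0
```

```bash
python3 -c "
from h import *
tip()
for a in np.arange(.6,-.61,-.15):
  l,o=(82,-9) if a>.01 else (72,9)
  if abs(a)<.01:l,o=77,0
  print(round(a,2),round(l*np.cos(a)-12*np.sin(a)+o,1),round(95+l*np.sin(a)+12*np.cos(a),1))"
```

```text
t 8.3 tip(turner mm) [  0.6  52.9 238.4] rpy [-1.7993e+02 -1.0000e-02  8.8240e+01] F [-0.4  0.2  0.8] w 0.0006764237077606752
0.6 51.9 151.2
0.45 59.6 141.5
0.3 65.8 130.7
0.15 70.3 119.1
-0.0 77.0 107.0
-0.15 82.0 96.1
-0.3 81.3 85.2
-0.45 79.1 74.5
-0.6 75.2 64.2
```

Emit:
{"api": "servo_tool", "payload": {"series": [[0,0,3,0],[0,0,3,0],[0,0,1.9,0],[0,0,0.3,0],[0,0,0.3,0],[0,0,0.2,0],[0.3,0,0.4,0],[0.4,0,0.5,0]]}}

```text
time_s: 9.3
eef_pos: [0.6163, 0.0131, 0.2081]
orientation: [179.9, 0.0, 88.2]
force: [-0.2, -0.3, 2.9]
gripper_width: 0.0004
gripper_force: 1.5
```

Emit:
{"api": "servo_tool", "payload": {"series": [[0.3,0,0.5,0],[0.3,0,0.6,0],[0.2,0,0.6,0],[0.2,0,0.6,0],[0.3,0,0.6,0],[0.3,0,0.6,0],[0.3,0,0.6,0],[0.2,0,0.5,0]]}}

```text
time_s: 10.3
eef_pos: [0.6167, 0.0341, 0.1613]
orientation: [-180.0, 0.0, 88.2]
force: [-0.1, -1.0, 3.6]
gripper_width: 0.0006
gripper_force: 1.4
```

Emit:
{"api": "servo_tool", "payload": {"series": [[0,0,0.5,0],[0,0,0.5,0],[0,0,0.5,0],[-0.1,0,0.5,0],[-0.1,0,0.5,0],[-0.1,0,0.5,0],[-0.2,0,0.4,0],[0,0,0,0]]}}

```text
time_s: 11.3
eef_pos: [0.6166, 0.029, 0.1276]
orientation: [180.0, -0.0, 88.2]
force: [0.0, 0.8, 3.2]
gripper_width: 0.0004
gripper_force: 1.4
```

```bash
python3 -c "
from h import *
tip()"
```

```text
t 11.3 tip(turner mm) [ 0.2 76.  63.6] rpy [ 1.800e+02 -3.000e-02  8.822e+01] F [0.  0.8 3.2] w 0.0004389731053391424
```

Emit:
{"api": "servo_tool", "payload": {"series": [[0,0,0.1,0],[0,0,0.1,0],[0,0,0.1,0],[0,0,0,0],[0,0,0,0],[0,0,0,0],[0,0,0,0],[0,0,0,0]]}}

```text
time_s: 12.3
eef_pos: [0.6168, 0.029, 0.1267]
orientation: [179.9, 0.0, 88.2]
force: [-5.7, 2.0, 17.7]
gripper_width: 0.0001
gripper_force: 7.7
```

Stop reached (17.7 N). Retreat up and back in front of the latch.

Emit:
{"api": "servo_tool", "payload": {"series": [[0,0,-2,0],[0,0,-4,0],[0,0,-5,0],[0,0,-6,0],[-1.9,-4.5,0,0],[-1.9,-4.5,0,0],[-1.9,-4.5,0,0],[-1.9,-5.5,0,0]]}}

```text
time_s: 13.3
eef_pos: [0.4227, -0.0416, 0.2942]
orientation: [-180.0, 0.0, 88.3]
force: [0.4, -0.0, 0.5]
gripper_width: 0.0003
gripper_force: 0.0
```

Emit:
{"api": "servo_tool", "payload": {"series": [[0,0,0,-10],[0,0,0,-10],[0,0,0,-10],[0,0,0,-10],[0,0,0,-10],[0,0,0,-10],[0,0,0,-10],[0,0,0,-10]]}}

```text
time_s: 14.3
eef_pos: [0.4241, -0.0412, 0.2943]
orientation: [180.0, -0.1, 168.6]
force: [0.6, 0.2, 0.5]
gripper_width: 0.0005
gripper_force: 0.0
```

Emit:
{"api": "servo_tool", "payload": {"series": [[0,0,0,-10],[0,0,2,0],[0,0,3,0],[0,0,3,0],[0,0,0,0],[0,0,0,0],[0,0,0,0],[0,0,0,0]]}}

```text
time_s: 15.3
eef_pos: [0.4245, -0.0412, 0.2154]
orientation: [-180.0, 0.1, 178.2]
force: [-0.3, 0.0, 0.4]
gripper_width: 0.0006
gripper_force: 0.0
```

```bash
python3 -c "
from h import *
tip()
b=save('side','b5.png')[140:260,202:362,::-1]
cv2.imwrite('pics/b5c.png',cv2.resize(b,None,fx=5,fy=5,interpolation=cv2.INTER_CUBIC))"
```

```text
t 15.3 tip(turner mm) [-189.6   -0.2  151.4] rpy [-1.7998e+02  7.0000e-02  1.7824e+02] F [-0.3  0.   0.4] w 0.0006130041591736207
```

View pics/b5c.png

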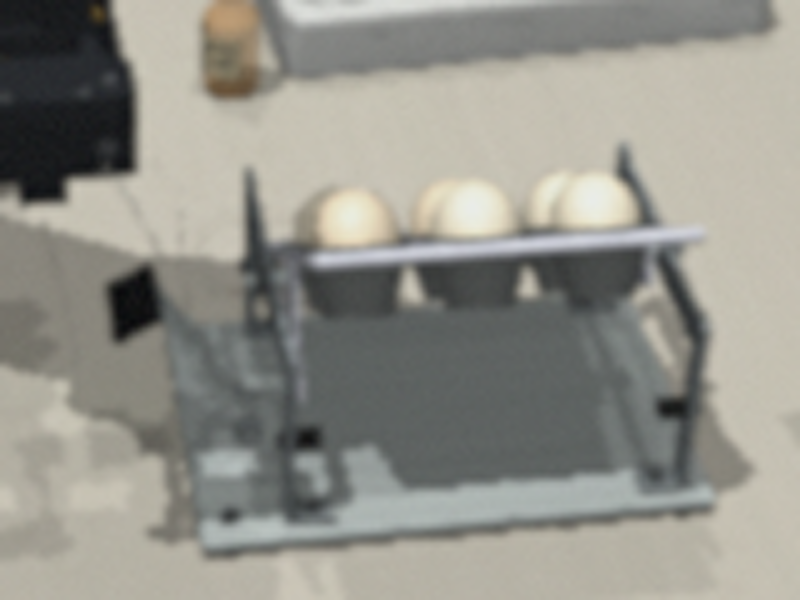

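The cradle is tilted the other way with every egg seated and the latch still folded (tab at 132,303). Now lower in front of the tab and push it up and back.

Emit:
{"api": "servo_tool", "payload": {"series": [[0,0,3,0],[0,0,3,0],[0,0,2.5,0],[0,0,0.5,0],[-0.8,0,0,0],[-0.8,0,0,0],[-0.5,0,0,0],[-0.4,0,-0.1,0]]}}

```text
time_s: 16.35
eef_pos: [0.4496, -0.0419, 0.126]
orientation: [-180.0, 0.0, 178.2]
force: [-3.0, -0.4, 0.4]
gripper_width: 0.0009
gripper_force: 1.1
```

Emit:
{"api": "servo_tool", "payload": {"series": [[-0.4,0,-0.2,0],[-0.4,0,-0.2,0],[-0.4,0,-0.2,0],[-0.4,0,-0.2,0],[-0.4,0,-0.2,0],[-0.3,0,-0.1,0],[0,0,0,0],[0,0,0,0]]}}

```text
time_s: 17.35
eef_pos: [0.4723, -0.0427, 0.1367]
orientation: [180.0, 0.0, 178.2]
force: [-0.0, 0.4, -0.8]
gripper_width: 0.0002
gripper_force: 0.0
```

```bash
python3 -c "
from h import *
tip()"
```

```text
t 17.35 tip(turner mm) [-1.418e+02 -1.000e-01  7.270e+01] rpy [180.     0.   178.23] F [-0.   0.4 -0.8] w 0.00023415895664239653
```

Emit:
{"api": "servo_tool", "payload": {"series": [[-0.3,0,-0.1,0],[-0.3,0,-0.1,0],[-0.2,0,-0.1,0],[-0.1,0,0,0],[-0.1,0,0,0],[0,0,0,0],[0,0,0,0],[0,0,0,0]]}}

```text
time_s: 18.35
eef_pos: [0.4808, -0.0428, 0.1393]
orientation: [180.0, -0.3, 178.3]
force: [-12.1, -1.5, 4.6]
gripper_width: 0.0003
gripper_force: 5.7
```

```bash
python3 -c "
from h import *
tip()"
```

```text
t 18.35 tip(turner mm) [-133.3   -0.    75.3] rpy [179.97  -0.29 178.26] F [-12.1  -1.5   4.6] w 0.00027795823763037666
```

12 N at the upright position, so the latch is on its stop. Back off and look.

Emit:
{"api": "servo_tool", "payload": {"series": [[1,0,0,0],[3,0,0,0],[2,0,-2,0],[0,0,-4,0],[0,0,-4,0],[0,0,-3,0],[0,0,0,0],[0,0,0,0]]}}

```text
time_s: 19.35
eef_pos: [0.4219, -0.041, 0.2687]
orientation: [180.0, -0.1, 178.2]
force: [0.8, -0.2, -0.3]
gripper_width: 0.0008
gripper_force: 0.0
```

```bash
python3 -c "
from h import *
tip()
b=save('side','b6.png')[140:260,202:362,::-1]
b=cv2.resize(b,None,fx=5,fy=5,interpolation=cv2.INTER_CUBIC)
cv2.imwrite('pics/b6c.png',b)
c=get_calibration('wrist');w=save('wrist','w6.png')
R=np.array([[np.cos(TA),-np.sin(TA)],[np.sin(TA),np.cos(TA)]])
for t in (0,.08,.2):
  p=[-.1-.023*np.cos(t)-.087*np.sin(t),0,.016+.087*np.cos(t)-.023*np.sin(t)]
  q=np.r_[R@p[:2]+[TX,TY],p[2]];print(t,proj(c,q).round(0),(proj(get_calibration('side'),q)-[202,140])*5)"
```

```text
t 19.35 tip(turner mm) [-1.922e+02 -1.000e-01  2.047e+02] rpy [ 1.7998e+02 -6.0000e-02  1.7823e+02] F [ 0.8 -0.2 -0.3] w 0.0007519326810499338
0 [252. 268.] [195.03080666 273.9699099 ]
0.08 [252. 259.] [179.62820316 278.96422052]
0.2 [252. 246.] [157.41873879 288.1979814 ]
```

View pics/b6c.png

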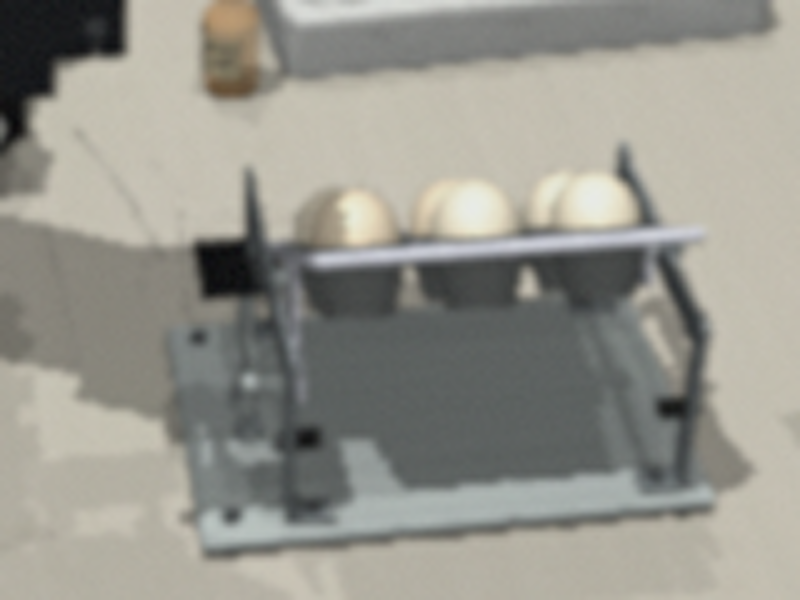

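The tab is back exactly at its starting pixels (edge mid ≈ (202,270) in the crop), the cradle is on its other stops and the eggs are seated.

```bash
python3 -c "
from bench import *
print(job_done())"
```

```text
the job is handed in; nothing more can be done
None
```

The eggs have been turned: the cradle is over on its other stops, the latch is back upright, and every egg looks seated in its cup. I handed the job in at about 19 s; no verdict came back.

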